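Lay the standing mallet down on the bench stop

ROBOT

A 6-joint arm with a two-finger parallel gripper is mounted at the origin on a cart in front of the work surface, level with it; the furniture and walls round the work are solid. World frame = base frame: x ahead of the robot, y to its left, z up, the work surface at z = 0. Lengths are in mm, angles in rad, forces in N, time in s.
With the tool pointing down it reaches from about 350 to 975 mm from the base axis. Payload 7.1 kg.
Tool frame: the origin (TCP) lies at the centre of the arm's flange, where the gripper is bolted on; the fingertips stand 182 mm ahead of it and the grasp point (between the pads) lies 163 mm ahead of it; x points along the fingers, y is the direction in which the jaws open and shut, and the axes are right-handed (so a half turn about x gives the same grasp; the last joint's range is limited). The gripper opens to 88 mm and grips with 3 to 60 N. Pads are 20 mm wide; open, the fingers measure 115 mm over their backs; the gripper's body (75 mm by 178 mm) begins 61 mm behind the grasp point.
Start: joints at [-1.14, 0.423, 1.63, -0, 1.089, -0.019], TCP at [271.756, -562.81, 404.675] pointing down, gripper open.
Joint ranges: [-3, 3], [-0.9, 2.11], [0.09, 2.58], [-1.31, 4.45], [0.11, 2.69], [-2.54, 2.54]. Speed limits (rad/s): [2.39, 2.39, 3.01, 3.14, 3.14, 3.14].

INTERFACE

Orientations are given as a rotation vector (axis times angle).
In Python, from workcell import readout, viewer, workorder, models gives the robot as it stands. The module is installed in compiled form; this text tells all that it offers.
- The arm moves only by the tool apply_moves, never from a script. Its argument "commands" is a list that holds one entry, the list of rows, each a list of 4 numbers: the shift along the world's x, y, z in m, then the turn about the world's z in rad. A call has 1 to 8 rows; each row is the pose to reach, as a shift and turn from the pose commanded when the call began; what a row does not reach only later rows make up. A row lasts 1/8 s, in which the tool goes at most 62.5 mm and 10.7 degrees, less where a joint would pass 70% of its speed; a pose out of reach is approached as far as the arm can. A call with a gripper value outside its range is refused whole. "gripper" is the finger opening in m, from 0 to 0.0878, set as the call begins (left out, the last holds). The fingers move at their own pace and stop on an object; the grip force is fixed at half the most. Time passes only in rows, so rows that repeat a pose let the fingers close. It gives the time, the measured TCP pose, the force and the opening at its end, in the units of the state.
- readout.get_obs(): the state, without advancing time (a new reading comes with each control period).
- viewer.get_image(name): name is "side" or "top" or "wrist"; returns a dict with "color" (480x640x3 uint8, red, green, blue), "vertical_fov" (degrees; the focal length in pixels is half the picture's height over the tangent of half this angle, whatever the lens; pixels are square), "cx", "cy" (the principal point, pixels), "D" ([k1, k2, p1, p2, k3] as OpenCV has them; the pictures are not rectified), "rvec" (rotation vector, rad) and "tvec" (3), from world to camera coordinates, as OpenCV has them. Camera axes: x right, y down, z forward; pixel columns grow to the right and rows downward; lengths in mm; the calibration is good to about 2 mm. A picture is of the moment at which its call begins. There is no depth.
- workorder.close_job(): hands the job in, once; it reports no verdict.
Trained networks look in the newest picture that a camera, given by its name, has taken for a name from the list of things; names that differ only in an ending like _2 or _b are one class to them, and where a whole thing is asked for, a point or a joint stands for the part that bears it (a point fixed in the world has none). Each returns a list of dicts, best first, with "conf" (0 to 1); they miss things now and then, are a little off and sometimes report something else, mostly with a low value. They report only what shows in the picture. A call takes as long as a camera call.
- models.search_frame(camera, label): "position" ([x, y, z] in mm, in world coordinates, good to about 4 mm: the middle of the surface that is visible of it).
- models.place_of(camera, label): "position" ([x, y, z] in mm, in world coordinates, good to about 4 mm: a listed point, or the origin of a listed thing).
The state is a dict: "t": time; "qpos": joint angles; "qvel": joint speeds; "joint_torque": joint torques, N m; "ee_pos": TCP position; "orientation": TCP orientation; "ft_force": force on the tool from outside, world axes, zero at the start; "moment": the same for the moment, N m; "width": finger opening in mm.
Only numpy, scipy, OpenCV 4.12 (cv2) and the standard library are available. Lean on these libraries where they do the work, as an engineer would, in place of code of your own. Each camera call takes 0.05 s, during which the arm holds its last target.

TASK

The tall wooden mallet is standing on its head and could be knocked over. With the fingers only touching it, never gripping, lifting or carrying it, tip it over onto its side towards the low cork-topped stop and keep the falling handle supported on your fingers all the way so that it comes down gently on the stop, between its raised ends. Then take the hand clear; leave the other things on the bench where they are.

Things in the scene. Friction and masses are not known exactly. Their poses are not given: they have to be found in the camera images.
- tall_mallet: loose wooden mallet, about 0.46 kg, standing on its head. Head: pale block 105 (own x) x 68 (own y) x 62 mm high; brown handle straight up, 23 (x) x 28 (y) mm thick. Origin: centre of the head's underside; own z runs up the handle. Its -y faces the stop within 5 degrees; tipped that way it pivots on the head's lower edge, 34 mm from the origin, and overbalances at about 30 degrees.
- handle_end (a point): centre of the flat free end of the mallet's handle, 263 mm from the underside of the head. With the mallet lying on the stop it is 65 to 95 mm past the stop's centre line, the handle about level, its underside 20 to 25 mm above the bench, with room for a finger under it beyond the stop (further on, flat metal bars up to 13 mm high lie on the bench)
- handle_stop: low beech bar fixed to the bench, 144 (own x) x 34 mm (own y), its cork top 24 mm high; at each end, 66 mm from the middle along x, a raised block 12 mm wide and 38 mm high, 120 mm clear between. Origin: centre of its underside, on the bench top. The mallet stands about 220 mm away on its own +y side
- tape: yellow and black tape measure, 89x80x32 mm, loose, a bystander to leave alone; origin at the centre of its underside
- tin: round wax tin with red lid, 67 across x 32 mm, loose, a bystander to leave alone; origin at the centre of its underside
- cup: small turned wooden cup, 66 across x 68 mm, loose, a bystander to leave alone; origin at the centre of its underside
- wedge: pale wooden wedge lying flat, 89x46x26 mm, loose, a bystander to leave alone; origin at the centre of its underside
- roll: standing roll of abrasive cloth, 74x59x50 mm, loose, a bystander to leave alone; origin at the centre of its underside

How it is judged:
By the outcome, as a careful person would: the job done as asked, in the order asked, and still so for the second after the job is handed in, with the robot touching nothing.
It also fails if it takes over 58 s, if anything falls off the work surface, if the arm or the gripper's body presses on something with over 40 N, if the wrist force passes 120 N, or if a joint passes its speed limit or range.

## Working session

There is one attempt and no reset: what is moved stays moved. The work goes in short steps, Python scripts to look and compute and a tool call to move; the robot and the scene stay as the last step left them, time stands still between calls to the robot, and variables do not carry over. Pictures are saved under pics/ and viewed, and the job is handed in when it is done.

Besides the shell and the picture viewer there is one more tool, called after "Request:" in YAML: its name, and indented under it one key for each argument. apply_moves: Moves the arm, as the interface text tells. Its arguments: {"type":"object","properties":{"commands":{"type":"array","items":{"type":"array","items":{"type":"array","items":{"type":"number"}}}},"gripper":{"type":"number"}},"required":["commands"]}

```bash
mkdir -p pics; python3 - <<'E'
from workcell import readout, viewer, workorder, models
import cv2,numpy as np
for n in ["side","top","wrist"]:
    im=viewer.get_image(n); cv2.imwrite(f"pics/{n}0.png",im["color"][:,:,::-1])
    R=cv2.Rodrigues(np.array(im["rvec"],float))[0]; print(n,im["vertical_fov"],"campos",(-R.T@np.array(im["tvec"]).ravel()).round(),"fwd",R[2].round(2))
    for l in ["tall_mallet","handle_end","handle_stop","tape","tin","cup","wedge","roll"]:
        r=models.place_of(n,l); print(" ",l,[(np.round(d["position"]).tolist(),round(d["conf"],2)) for d in r[:2]])
o=readout.get_obs();print(o)
E
```

```text
side 49.745436263618075 campos [459. 906. 831.] fwd [ 0.04 -0.76 -0.65]
  tall_mallet [([514.0, 385.0, -2.0], 0.75)]
  handle_end [([514.0, 385.0, 259.0], 0.69)]
  handle_stop [([470.0, 163.0, 1.0], 0.89)]
  tape [([508.0, -136.0, 3.0], 0.67)]
  tin [([394.0, 239.0, 0.0], 0.63)]
  cup [([393.0, 366.0, -2.0], 0.62)]
  wedge [([411.0, -124.0, 0.0], 0.8)]
  roll [([589.0, -133.0, -5.0], 0.96)]
top 45.33609313911315 campos [ 359.  127. 1475.] fwd [ 0.09 -0.01 -1.  ]
  tall_mallet [([512.0, 386.0, -1.0], 0.7)]
  handle_end [([512.0, 385.0, 265.0], 0.75)]
  handle_stop [([476.0, 164.0, 1.0], 0.56)]
  tape [([510.0, -133.0, 2.0], 0.93), ([393.0, 375.0, -2.0], 0.55)]
  tin [([393.0, 233.0, 3.0], 0.88)]
  cup [([394.0, 378.0, -0.0], 0.79)]
  wedge [([408.0, -124.0, 0.0], 0.7)]
  roll [([586.0, -135.0, 2.0], 0.95), ([393.0, 232.0, 2.0], 0.43)]
wrist 66.52168394923187 campos [ 336. -530.  385.] fwd [-0.23 -0.11 -0.97]
  tall_mallet []
  handle_end []
  handle_stop []
  tape []
  tin []
  cup []
  wedge []
  roll []
{'t': 1.35, 'qpos': array([-1.14000140e+00,  4.23097791e-01,  1.62990316e+00,  1.98195023e-05,
        1.08859388e+00, -1.90114941e-02]), 'qvel': array([0.00045538, 0.00035988, 0.0002869 , 0.00226443, 0.00155063,
       0.00029795]), 'joint_torque': array([ 6.23329452e-04, -5.44585454e+01, -2.74040902e+01,  6.43859943e-02,
        1.68070954e-02, -2.12308822e-05]), 'ee_pos': array([ 271.75671517, -562.80886649,  404.67519769]), 'orientation': array([ 1.97188551,  0.45110755, -1.97185164]), 'ft_force': array([-0.08252485, -0.38525245,  0.43513839]), 'moment': array([-0.01111066,  0.01450978, -0.01003359]), 'width': 87.89382519256098}
```

View pics/side0.png

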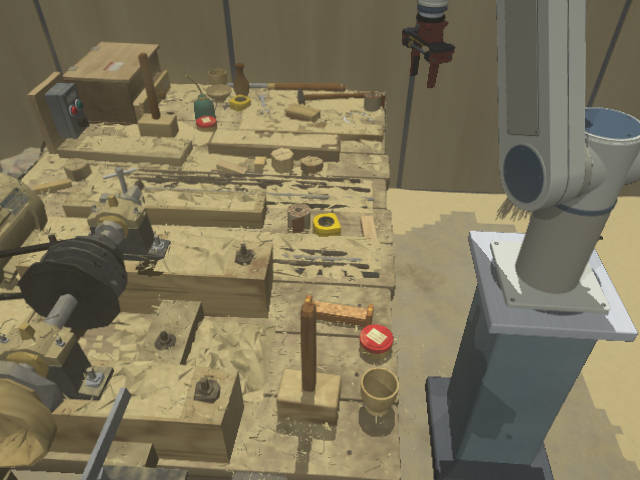

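View pics/top0.png

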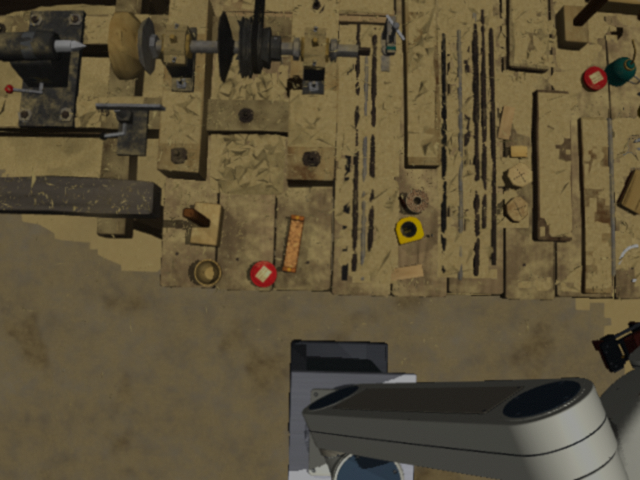

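```bash
cat > h.py <<'E'
from workcell import readout, viewer, workorder, models
import cv2,numpy as np
def K(im):
    f=240/np.tan(np.radians(im["vertical_fov"])/2); return np.array([[f,0,im["cx"]],[0,f,im["cy"]],[0,0,1.]])
def proj(im,P):
    return cv2.projectPoints(np.asarray(P,float).reshape(-1,3),np.array(im["rvec"],float),np.array(im["tvec"],float),K(im),np.array(im["D"],float))[0].reshape(-1,2)
def ray(im,uv,z):
    n=cv2.undistortPoints(np.array(uv,float).reshape(-1,1,2),K(im),np.array(im["D"],float)).reshape(-1,2)
    R=cv2.Rodrigues(np.array(im["rvec"],float))[0]; c=-R.T@np.array(im["tvec"],float).ravel()
    d=np.c_[n,np.ones(len(n))]@R; return c+d*((z-c[2])/d[:,2])[:,None]
def box(x0,x1,y0,y1,z0,z1):
    return np.array([[x,y,z] for x in(x0,x1) for y in(y0,y1) for z in (z0,z1)],float)
ED=[(0,1),(0,2),(0,4),(1,3),(1,5),(2,3),(2,6),(3,7),(4,5),(4,6),(5,7),(6,7)]
def mal(th=0):
    b=[box(-52.5,52.5,-34,34,0,62),box(-11.5,11.5,-14,14,62,263)]
    c,s=np.cos(th),np.sin(th)
    out=[]
    for q in b:
        y=q[:,1]+34; z=q[:,2]; q=q.copy(); q[:,1]=y*c-z*s-34; q[:,2]=y*s+z*c; out.append(q)
    return out
STOP=[box(-72,72,-17,17,0,24),box(-72,-60,-17,17,0,38),box(60,72,-17,17,0,38)]
def place(bs,x,y,yaw):
    R=np.array([[np.cos(yaw),-np.sin(yaw),0],[np.sin(yaw),np.cos(yaw),0],[0,0,1]]); return [b@R.T+[x,y,0] for b in bs]
def draw(img,im,bs,col,crop,s):
    for b in bs:
        p=(proj(im,b)-crop)*s
        for i,j in ED: cv2.line(img,tuple(np.int32(p[i])),tuple(np.int32(p[j])),col,1,cv2.LINE_AA)
def shot(n,name,crop,s,sets,wh):
    im=viewer.get_image(n); x,y=crop
    img=im["color"][y:y+wh[1],x:x+wh[0],::-1]; img=cv2.resize(np.ascontiguousarray(img),None,fx=s,fy=s,interpolation=cv2.INTER_CUBIC)
    for bs,col in sets: draw(img,im,bs,col,np.array(crop),s)
    cv2.imwrite(f"pics/{name}.png",img); return im
E
python3 - <<'E'
from h import *
m=place(mal(),513,385,-.16); st=place(STOP,473,164,-.15)
S=[(m,(0,0,255)),(st,(255,0,0))]
shot("side","s1",(250,280),4,S,(180,150)); shot("top","t1",(160,190),5,S,(160,110))
R=cv2.Rodrigues(np.array(readout.get_obs()["orientation"]))[0];print(R.round(3)) 
E
```

```text
[[ 0.     0.435 -0.901]
 [-0.    -0.901 -0.435]
 [-1.     0.    -0.   ]]
```

View pics/s1.png

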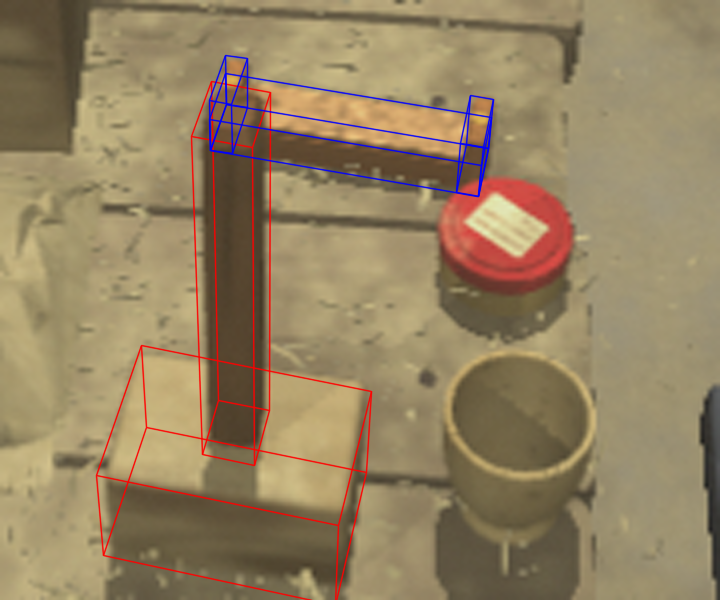

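View pics/t1.png

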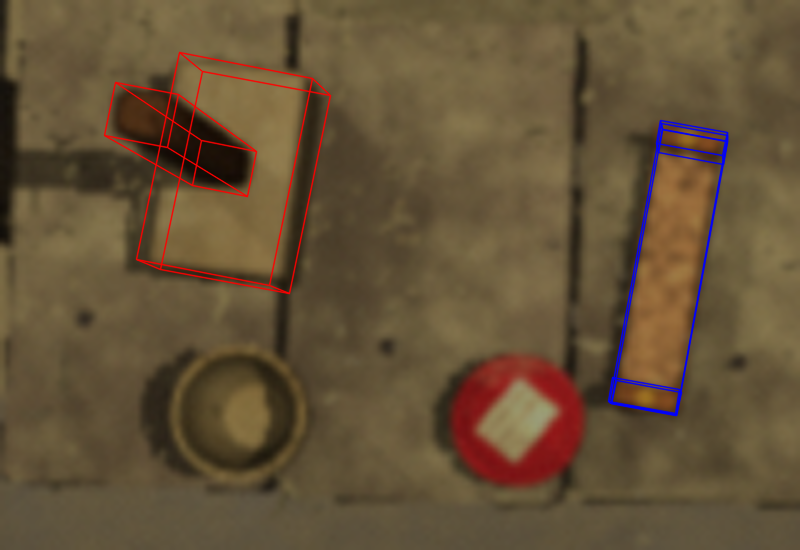

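View pics/wrist0.png

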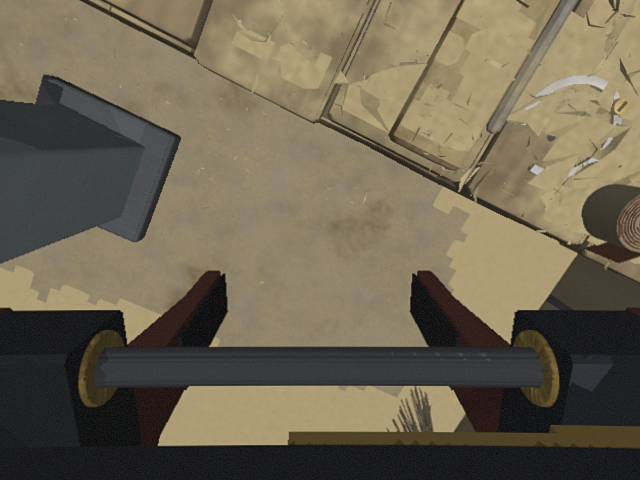

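```bash
python3 - <<'E'
from h import *
shot("side","s2",(265,290),7,[],(90,85+50)[:1]+(85,)); shot("side","s3",(265,360),8,[],(90,70)); shot("top","t2",(175,195),11,[],(60,52)); shot("top","t3",(275,205),10,[],(40,76-16));
E
```

```text
(no output)
```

View pics/s2.png

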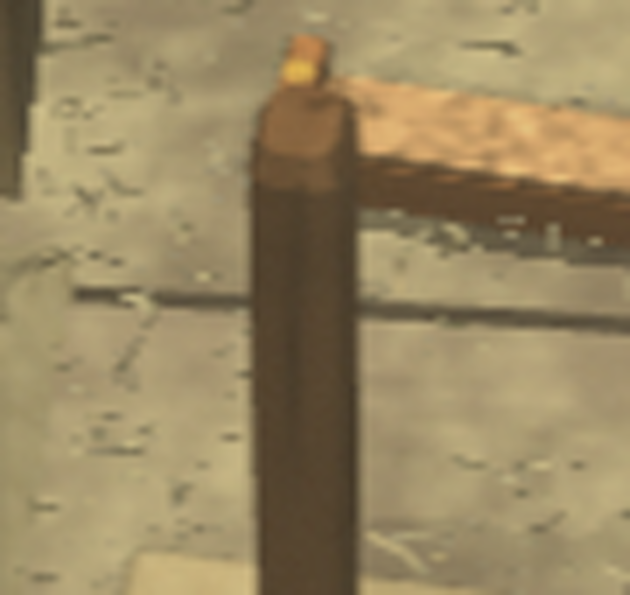

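View pics/s3.png

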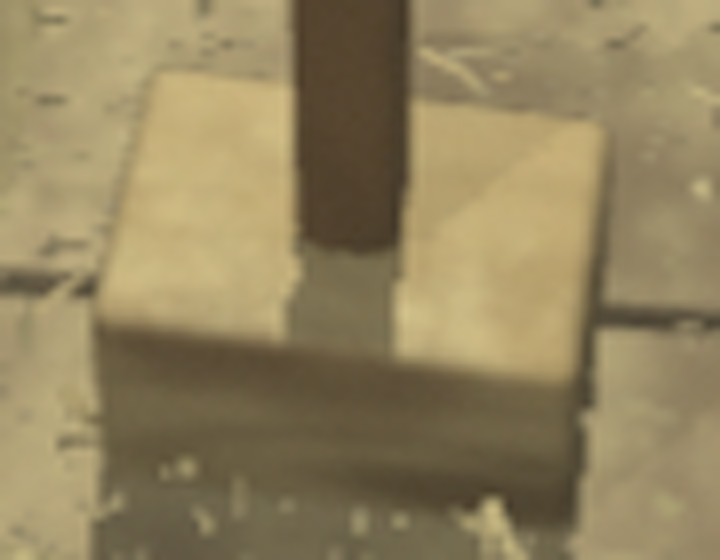

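View pics/t2.png

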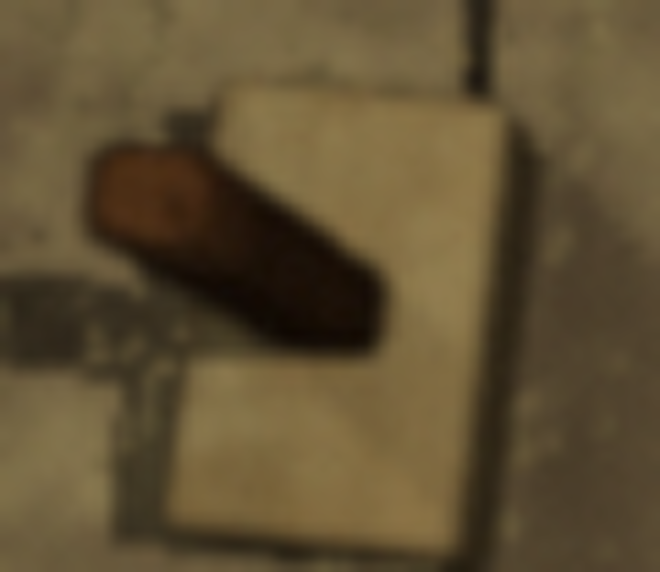

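View pics/t3.png

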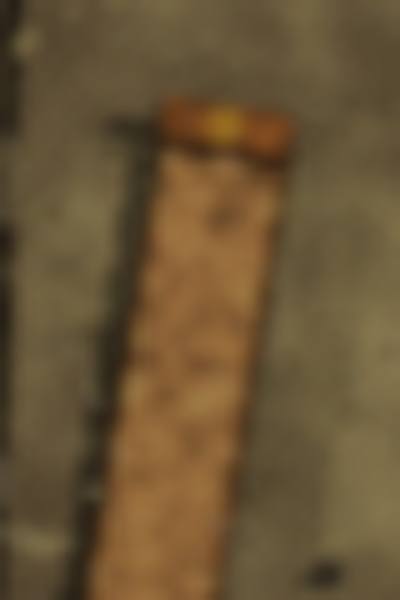

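```bash
python3 - <<'E'
from h import *
from scipy.optimize import least_squares
si=viewer.get_image("side");ti=viewer.get_image("top")
f=lambda p,o,s:(np.array(p,float)+.5)/s-.5+o
L=np.array([[52.5,-34,62],[-52.5,-34,62],[-52.5,34,62],[52.5,34,62]])
sp=f([(155,70),(605,122),(575,382),(98,325)],(265,360),8)
L2=np.array([[52.5,34,62],[52.5,-34,62],[-52.5,-34,62],[-52.5,34,62]])
tp=f([(222,88),(510,112),(460,555),(165,525)],(175,195),11)
def T(L,v): return place([L],*v)[0]
for nm,us,ut in (("both",1,1),("side",1,0),("top",0,1)):
    r=least_squares(lambda v:np.r_[us*(proj(si,T(L,v))-sp).ravel(),ut*(proj(ti,T(L2,v))-tp).ravel()],[513,385,-.15])
    print("mallet",nm,r.x.round(3),r.fun.round(1))
Ls=np.array([[72,17,38],[72,-17,38],[-72,17,38],[-72,-17,38.]])
q=f([(659,128),(726,140),(612,388),(678,404)],(160,190),5)
r=least_squares(lambda v:(proj(ti,T(Ls,v))-q).ravel(),[473,164,-.15]); print("stop",r.x.round(3),r.fun.round(1))
E
```

```text
mallet both [ 5.13012e+02  3.83279e+02 -6.50000e-02] [-0.8 -0.7  1.2 -0.5  0.6  0.9 -1.5  0.6 -0.3 -1.   0.5 -0.6  0.5  1.
  0.1  1.1]
mallet side [ 5.12849e+02  3.82915e+02 -6.20000e-02] [-0.8 -0.8  1.3 -0.7  0.8  0.6 -1.3  0.5 -0.  -0.   0.  -0.   0.   0.
  0.   0. ]
mallet top [ 5.13386e+02  3.83869e+02 -7.00000e-02] [-0.  -0.   0.  -0.   0.   0.  -0.   0.  -0.4 -1.2  0.4 -0.7  0.1  0.9
 -0.2  0.9]
stop [ 4.74921e+02  1.64670e+02 -1.48000e-01] [ 0.5 -1.9  0.3 -2.  -0.5  2.3 -0.3  1.5]
```

```bash
python3 - <<'E'
from h import *
m=place(mal(),513,383.3,-.07); st=place(STOP,475,164.5,-.15)
S=[(m,(0,0,255)),(st,(255,0,0))]
shot("side","s4",(265,290),5,S,(120,120)); shot("top","t4",(175,190),6,S,(130,95))
E
```

```text
(no output)
```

View pics/s4.png

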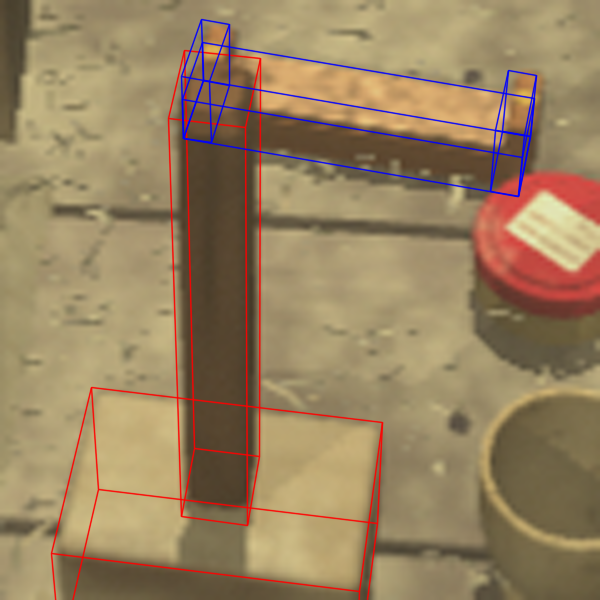

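View pics/t4.png

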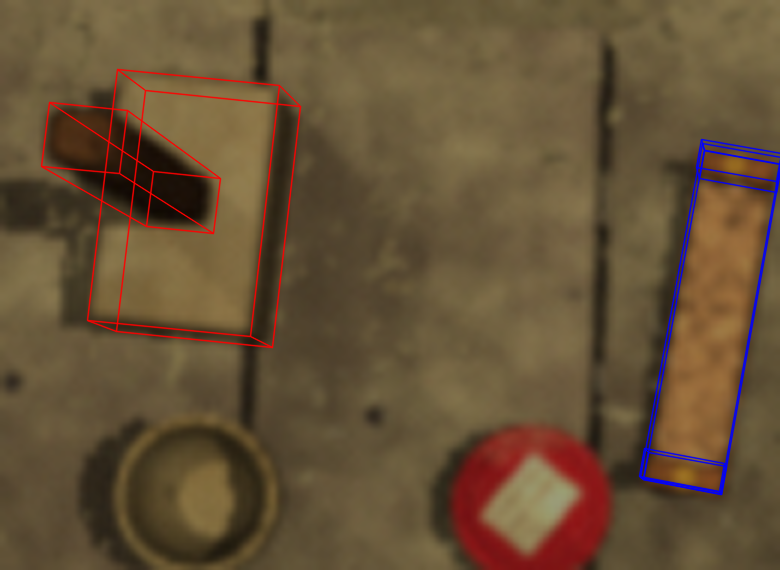

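Request:
apply_moves:
  commands:
    - [[0.01, 0.02, 0.04, -0.04], [0.03, 0.05, 0.07, -0.1], [0.055, 0.09, 0.09, -0.17], [0.08, 0.13, 0.1, -0.24], [0.105, 0.17, 0.1, -0.31], [0.13, 0.21, 0.1, -0.38], [0.155, 0.24, 0.1, -0.45], [0.18, 0.263, 0.1, -0.52]]
  gripper: 0.054

```text
t: 2.85
ee_pos: [452.4, -298.4, 504.9]
orientation: [-2.185, 0.079, 2.184]
ft_force: [-0.1, -0.7, 0.5]
width: 53.7
```

Request:
apply_moves:
  commands:
    - [[0.01, 0.04, 0, 0], [0.02, 0.08, 0, 0], [0.03, 0.12, 0, 0], [0.04, 0.16, 0, 0], [0.05, 0.2, 0, 0], [0.055, 0.24, 0, 0], [0.055, 0.28, 0, 0], [0.055, 0.31, 0, 0]]

```text
t: 3.85
ee_pos: [506.6, 11.7, 504.8]
orientation: [-2.186, 0.076, 2.186]
ft_force: [0.2, 0.3, -0.1]
width: 53.9
```

Request:
apply_moves:
  commands:
    - [[0, 0.04, 0, 0], [0, 0.08, 0, 0], [0, 0.12, 0, 0], [0, 0.16, 0, 0], [0, 0.2, 0, 0], [0, 0.24, 0, 0], [0, 0.27, 0, 0], [0, 0.29, 0, 0]]

```text
t: 4.85
ee_pos: [506.6, 301.5, 504.6]
orientation: [-2.186, 0.076, 2.186]
ft_force: [0.3, -0.0, -0.4]
width: 53.9
```

Request:
apply_moves:
  commands:
    - [[0, 0.03, 0, 0], [0, 0.06, 0, 0], [0, 0.08, 0, 0], [0, 0.083, -0.02, 0], [0, 0.083, -0.035, 0], [0, 0.083, -0.035, 0]]

```text
t: 5.6
ee_pos: [506.5, 382.1, 467.2]
orientation: [-2.183, 0.081, 2.19]
ft_force: [0.1, -0.8, 0.1]
width: 53.8
```

```bash
python3 - <<'E'
from h import *
shot("side","s5",(250,230),5,[],(130,110)); im=shot("wrist","w5",(0,0),1,[],(640,480))
shot("top","t5",(140,150),5,[],(150,115))
for l in("handle_end",): print([(c,np.round(d["position"]),d["conf"]) for c in("side","top","wrist") for d in models.place_of(c,l)[:1]])
o=readout.get_obs();R=cv2.Rodrigues(np.array(o["orientation"]))[0];print(R.round(3),o["ee_pos"],o["qpos"])
print(proj(im,[o["ee_pos"]+[0,0,-182]]), proj(im,[[513,384,263]]))
E
```

```text
[('side', array([516., 384., 260.]), 0.85), ('wrist', array([511., 385., 264.]), 0.57)]
[[ 0.001 -0.071 -0.998]
 [ 0.001 -0.998  0.071]
 [-1.    -0.001 -0.001]] [506.95664533 382.98666165 470.3682045 ] [ 6.28257889e-01  3.74262223e-01  1.54522017e+00 -3.32983232e-06
  1.22095629e+00  2.26967238e+00]
[[319.04874168 292.30117947]] [[316.17157561 262.59635785]]
```

View pics/s5.png

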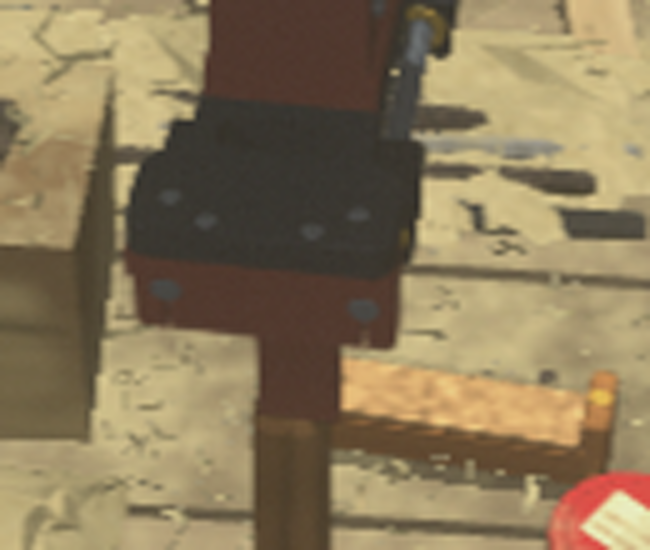

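View pics/w5.png

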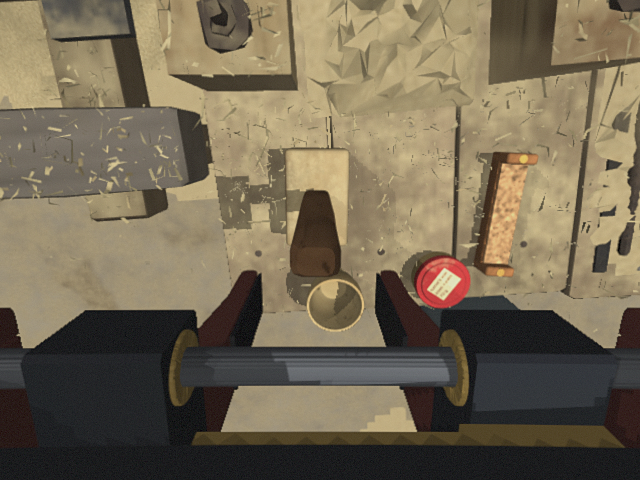

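View pics/t5.png

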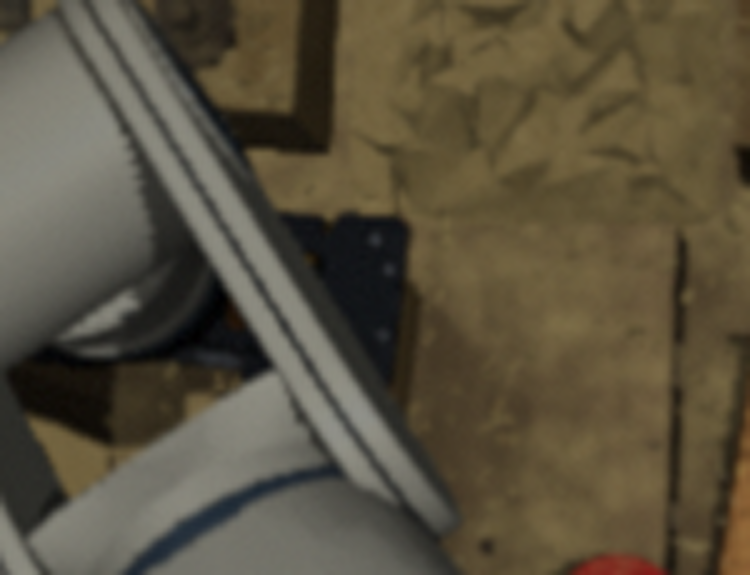

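```bash
cat > plan.py <<'E'
import numpy as np
W=54;DEL=10
PIV=np.array([513,384.])+34*np.array([-np.sin(.07),-np.cos(.07)])
d=np.array([-np.sin(.07),-np.cos(.07)]); l=np.array([np.cos(.07),-np.sin(.07)])
def corner(th): s,c=np.sin(th),np.cos(th); return -20*c+263*s,20*s+263*c
def tcp(th,mode,psi=0,lat=3,bias=0,dl=DEL,w=W):
    u,z=corner(th); zt=z-dl
    a=np.radians(-94.0)+psi; j=np.array([np.cos(a),np.sin(a)]); t=np.array([-j[1],j[0]])
    if mode=="push": uE=u-(28/np.cos(th)+dl*np.tan(th))+w
    else: uE=u
    E=PIV+(uE+bias)*d+lat*l
    T=E-10*t-w/2*j
    return np.r_[T,zt+182]
E
python3 - <<'E'
from plan import *
for g in range(0,41,4): print("push",g,tcp(np.radians(g),"push").round(1))
for g in range(34,49,2): print("front",g,tcp(np.radians(g),"f").round(1))
E
```

```text
push 0 [505.1 371.5 435. ]
push 4 [503.9 353.9 435.8]
push 8 [502.6 336.5 435.2]
push 12 [501.4 319.3 433.4]
push 16 [500.3 302.4 430.3]
push 20 [499.1 286.  426. ]
push 24 [498.  270.2 420.4]
push 28 [496.9 255.  413.6]
push 32 [495.9 240.7 405.6]
push 36 [495.  227.3 396.5]
push 40 [494.1 215.1 386.3]
front 34 [496.4 247.3 401.2]
front 36 [495.8 239.4 396.5]
front 38 [495.3 231.7 391.6]
front 40 [494.8 224.1 386.3]
front 42 [494.3 216.8 380.8]
front 44 [493.8 209.6 375.1]
front 46 [493.3 202.6 369.1]
front 48 [492.8 195.9 362.8]
```

Request:
apply_moves:
  commands:
    - [[0, 0.001, -0.012, 0], [0, 0.001, -0.024, 0], [0, 0.001, -0.035, 0], [0, 0.001, -0.035, 0], [-0.001, -0.005, -0.035, 0], [-0.0015, -0.011, -0.035, 0], [-0.002, -0.016, -0.035, 0], [-0.002, -0.016, -0.035, 0]]

```text
t: 6.9
ee_pos: [504.8, 366.8, 435.1]
orientation: [-2.186, 0.077, 2.185]
ft_force: [0.4, 0.2, 0.6]
width: 54.0
```

```bash
python3 - <<'E'
from h import *
im=shot("wrist","w6",(0,0),1,[],(640,480)); shot("side","s6",(250,230),4,[],(150,150)); o=readout.get_obs(); print(o["ee_pos"],o["ft_force"],o["width"])
E
```

```text
[504.83177167 367.13427419 434.96936021] [-0.17297614  0.51638339  1.05295991] 54.23295748907736
```

View pics/w6.png

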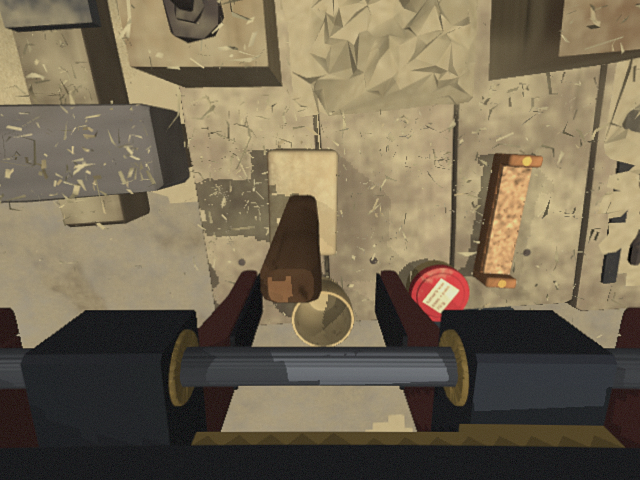

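View pics/s6.png

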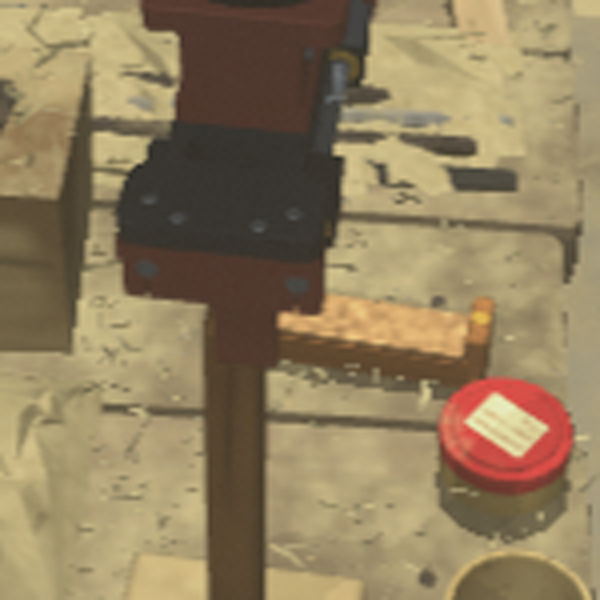

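Request:
apply_moves:
  commands:
    - [[-0.001, -0.008, 0.0005, 0], [-0.0015, -0.019, 0.001, 0], [-0.002, -0.031, 0.0005, 0], [-0.003, -0.043, -0.001, 0], [-0.004, -0.055, -0.003, 0], [-0.0045, -0.066, -0.005, 0], [-0.005, -0.075, -0.007, 0], [-0.0057, -0.081, -0.009, 0]]

```text
t: 8.0
ee_pos: [499.1, 285.6, 425.5]
orientation: [-2.185, 0.077, 2.186]
ft_force: [-0.3, 0.8, 0.1]
width: 54.4
```

```bash
python3 - <<'E'
from h import *
im=shot("wrist","w7",(0,0),1,[],(640,480)); S=[(place(mal(np.radians(20)),513,384,-.07),(0,0,255))]
shot("side","s7",(230,180),3,S,(200,200)); o=readout.get_obs(); print(o["ee_pos"],o["ft_force"],o["width"])
E
```

```text
[498.94994479 285.61832847 425.34551126] [ 0.13372209  0.05798096 -0.92308433] 53.8777382840863
```

View pics/w7.png

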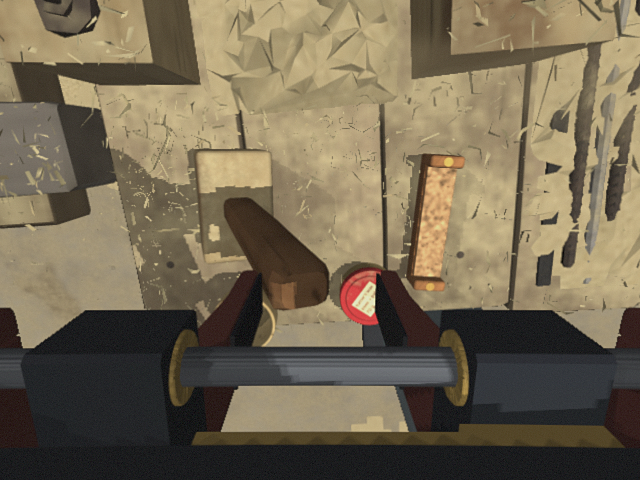

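View pics/s7.png

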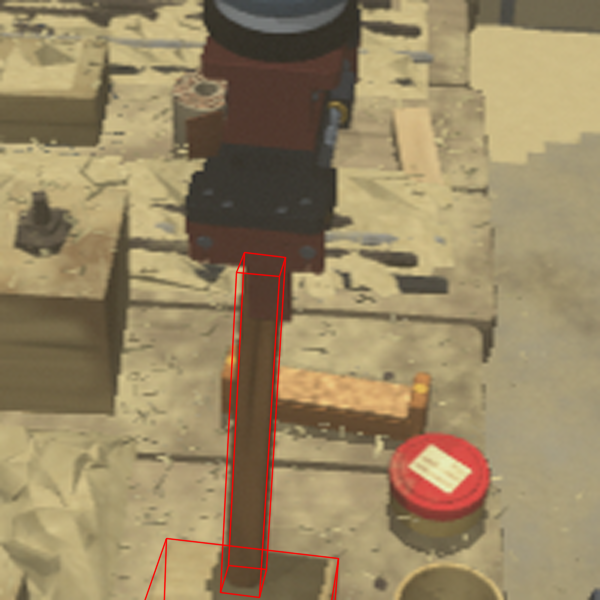

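Request:
apply_moves:
  commands:
    - [[-0.0005, -0.008, -0.0025, 0], [-0.001, -0.016, -0.0055, 0], [-0.0016, -0.024, -0.009, 0], [-0.0022, -0.031, -0.012, 0], [-0.0026, -0.036, -0.0145, 0], [-0.003, -0.041, -0.017, 0], [-0.0032, -0.044, -0.0188, 0], [-0.0033, -0.0465, -0.0205, 0]]

```text
t: 9.1
ee_pos: [495.8, 239.5, 405.1]
orientation: [-2.186, 0.077, 2.186]
ft_force: [-0.7, 0.7, 0.2]
width: 54.0
```

```bash
python3 - <<'E'
from h import *
im=shot("wrist","w8",(0,0),1,[],(640,480)); o=readout.get_obs(); print(o["ee_pos"],o["ft_force"],o["width"])
E
```

```text
[495.66848369 239.3559961  404.86896722] [ 0.32531529 -0.75440453  0.14453503] 54.081965531373854
```

View pics/w8.png

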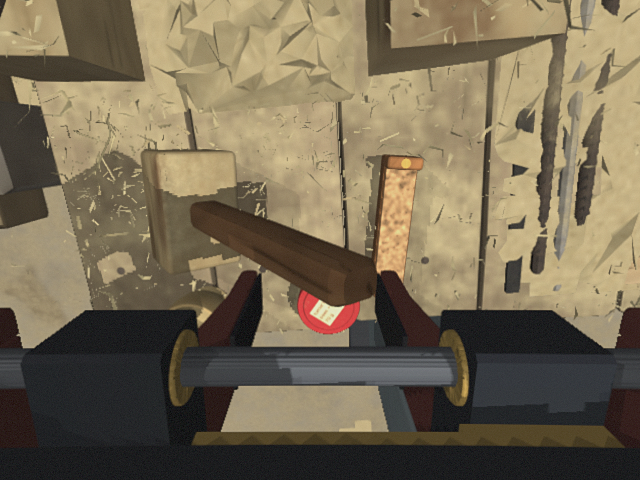

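Request:
apply_moves:
  commands:
    - [[0, 0, -0.004, 0], [0, 0, -0.008, 0], [0, 0, -0.01, 0]]

```text
t: 9.52
ee_pos: [495.7, 239.8, 394.7]
orientation: [-2.185, 0.077, 2.186]
ft_force: [-0.3, -0.1, 0.6]
width: 54.1
```

```bash
python3 - <<'E'
from h import *
S=[(place(mal(np.radians(36)),513,384,-.07),(0,0,255))]
im=shot("wrist","w9",(80,100),2,S,(340,260)); shot("side","s9",(230,180),3,S,(200,200)); o=readout.get_obs(); print(o["ee_pos"],o["ft_force"],o["width"])
E
```

```text
[495.67973403 239.75609355 394.80841794] [ 0.17729918  0.77284569 -0.01040664] 53.931134337568295
```

View pics/w9.png

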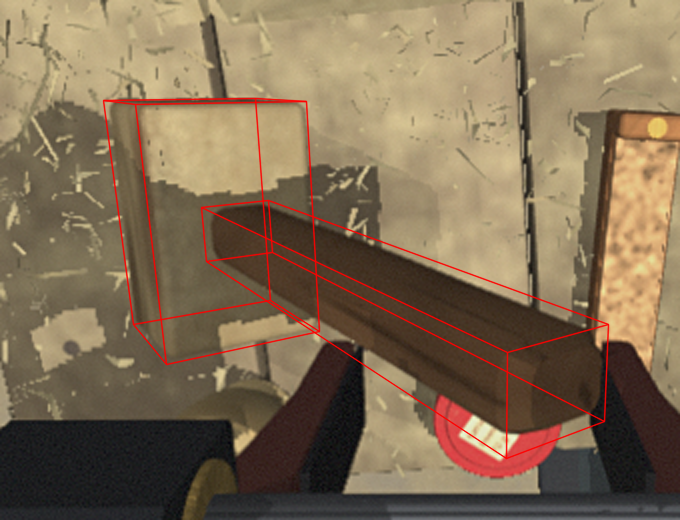

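View pics/s9.png

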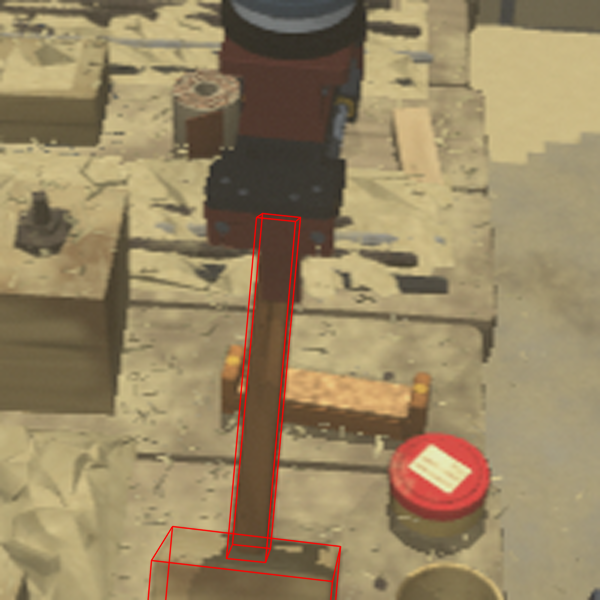

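Request:
apply_moves:
  commands:
    - [[-0.0002, -0.004, -0.002, 0], [-0.0005, -0.008, -0.0044, 0], [-0.0008, -0.012, -0.007, 0], [-0.001, -0.0156, -0.0095, 0], [-0.0012, -0.019, -0.012, 0], [-0.0014, -0.023, -0.0147, 0], [-0.0016, -0.0265, -0.0175, 0], [-0.0018, -0.0295, -0.02, 0]]

```text
t: 10.62
ee_pos: [493.9, 209.9, 375.0]
orientation: [-2.186, 0.077, 2.186]
ft_force: [0.0, 0.3, -0.1]
width: 54.0
```

```bash
python3 - <<'E'
from h import *
S=[(place(mal(np.radians(44)),513,384,-.07),(0,0,255))]
im=shot("wrist","w10",(80,100),2,S,(340,260)); o=readout.get_obs(); print(o["ee_pos"],o["ft_force"],o["width"])
from plan import *
import plan
for psi in range(0,91,10): print(psi,round(np.radians(psi),3),(tcp(np.radians(44),"f",np.radians(psi))-tcp(np.radians(44),"f",0)).round(1))
E
```

```text
[493.79754812 209.64785813 374.65514751] [-0.77661057 -1.16209141 -0.50380192] 53.76209888565126
0 0.0 [0. 0. 0.]
10 0.175 [-4.7 -1.8  0. ]
20 0.349 [-9.  -4.4  0. ]
30 0.524 [-12.7  -7.7   0. ]
40 0.698 [-15.9 -11.7   0. ]
50 0.873 [-18.3 -16.1   0. ]
60 1.047 [-19.9 -20.8   0. ]
70 1.222 [-20.6 -25.8   0. ]
80 1.396 [-20.5 -30.8   0. ]
90 1.571 [-19.5 -35.7   0. ]
```

View pics/w10.png

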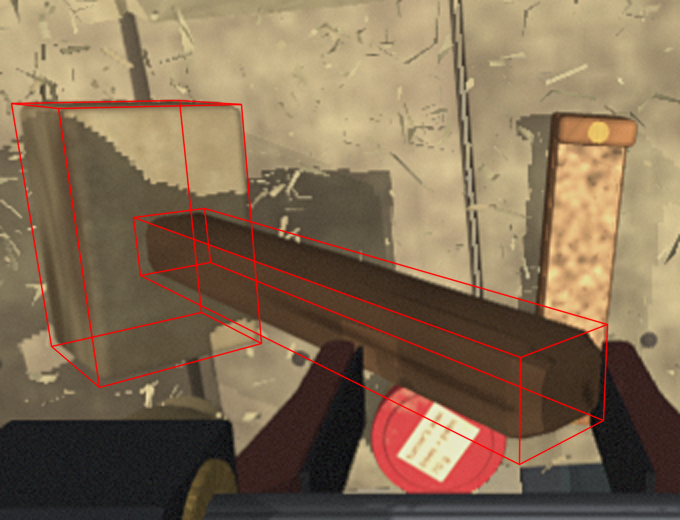

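Request:
apply_moves:
  commands:
    - [[-0.0024, -0.0008, 0, 0.087], [-0.0047, -0.0018, 0, 0.175], [-0.0069, -0.0031, 0, 0.262], [-0.009, -0.0044, 0, 0.349], [-0.0109, -0.006, 0, 0.436], [-0.0127, -0.0077, 0, 0.524], [-0.0143, -0.0097, 0, 0.611], [-0.0159, -0.0117, 0, 0.698]]

```text
t: 11.68
ee_pos: [478.0, 198.5, 375.2]
orientation: [1.86, 0.607, -1.86]
ft_force: [0.3, 0.1, -0.5]
width: 54.0
```

```bash
python3 - <<'E'
from h import *
S=[(place(mal(np.radians(44)),513,384,-.07),(0,0,255))]
im=shot("wrist","w11",(0,0),1,S,(640,480)); shot("side","s11",(230,150),3,S,(200,200));o=readout.get_obs(); print(o["ee_pos"],o["ft_force"],o["width"])
E
```

```text
[477.93495831 198.38249004 375.15875048] [-0.29318341  0.3628057  -0.47923937] 54.08248555247752
```

View pics/w11.png

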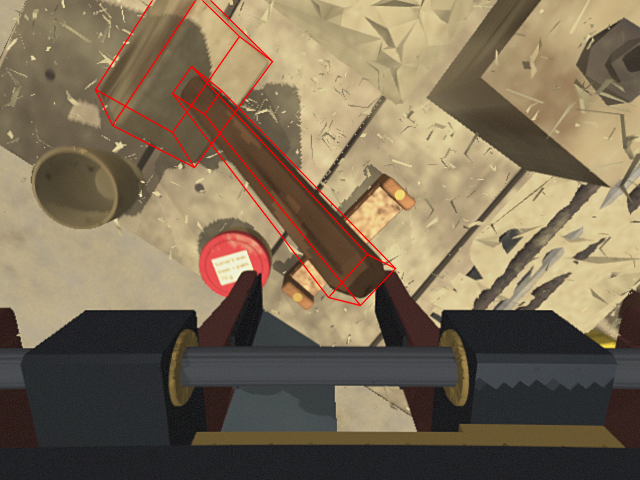

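View pics/s11.png

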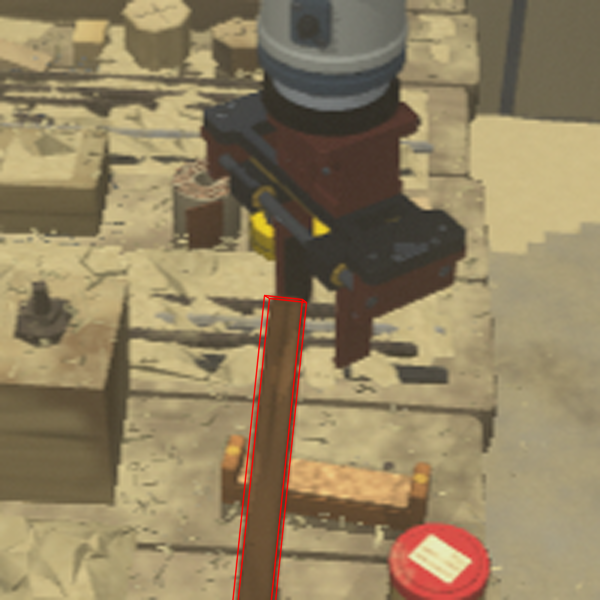

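Request:
apply_moves:
  commands:
    - [[-0.0019, -0.0022, 0, 0.087], [-0.0036, -0.0043, 0, 0.175], [-0.0051, -0.0066, 0, 0.262], [-0.0064, -0.009, 0, 0.349], [-0.0075, -0.0114, 0, 0.436], [-0.0084, -0.0139, 0, 0.524], [-0.009, -0.0163, 0, 0.611], [-0.0095, -0.0188, 0, 0.698]]

```text
t: 12.78
ee_pos: [468.8, 179.6, 375.4]
orientation: [1.387, 1.083, -1.386]
ft_force: [-0.0, -1.3, 0.1]
width: 54.0
```

```bash
python3 - <<'E'
from h import *
from plan import *
S=[(place(mal(np.radians(44)),513,384,-.07),(0,0,255))]
im=shot("wrist","w12",(0,0),1,S,(640,480)); shot("side","s12",(230,150),3,S,(200,200));o=readout.get_obs(); print(o["ee_pos"],o["ft_force"],o["width"])
p=np.radians(80)
for g in range(44,91,3): print(g,(tcp(np.radians(g),"f",p,-2)).round(1))
E
```

```text
[468.69911864 179.5836276  375.28764704] [-0.38251578 -0.53631671  0.38448501] 53.964543792038775
44 [468.2 179.2 375.1]
47 [467.5 168.8 366. ]
50 [466.8 158.9 356.4]
53 [466.2 149.5 346.3]
56 [465.5 140.7 335.6]
59 [465.  132.4 324.6]
62 [464.4 124.8 313.1]
65 [463.9 117.7 301.3]
68 [463.5 111.3 289.1]
71 [463.1 105.5 276.5]
74 [462.7 100.4 263.7]
77 [462.4  95.9 250.6]
80 [462.1  92.1 237.4]
83 [461.9  89.1 223.9]
86 [461.8  86.7 210.3]
89 [461.6  85.1 196.6]
```

View pics/w12.png

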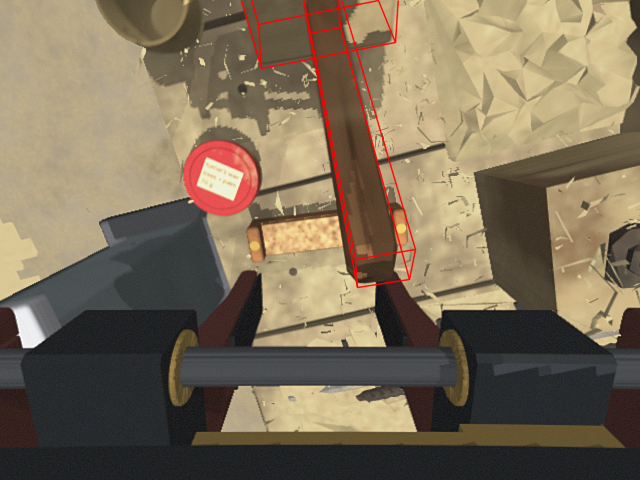

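View pics/s12.png

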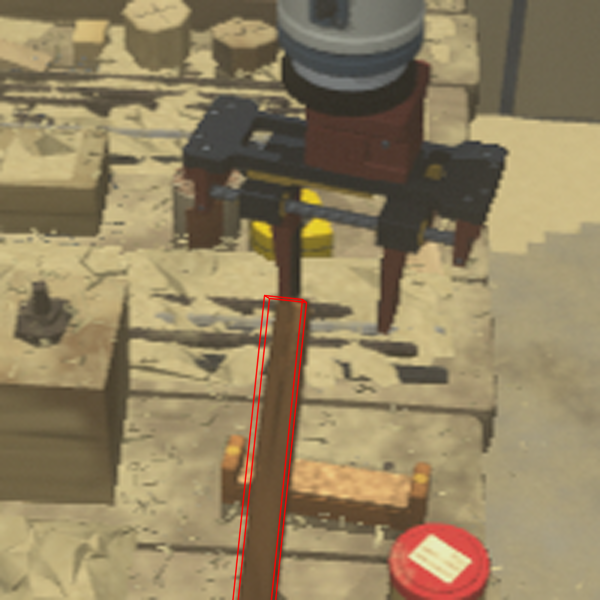

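Request:
apply_moves:
  commands:
    - [[0.0003, -0.0012, 0, 0.045], [0.0005, -0.0025, 0, 0.09], [0.0008, -0.0037, 0, 0.135], [0.001, -0.005, 0, 0.19], [0.001, -0.005, 0, 0.19]]

```text
t: 13.5
ee_pos: [469.7, 174.8, 375.3]
orientation: [1.252, 1.181, -1.251]
ft_force: [0.1, -1.1, 0.8]
width: 54.1
```

Request:
apply_moves:
  commands:
    - [[0.001, 0, 0, 0], [0.002, 0, 0, 0], [0.003, 0, 0, 0], [0.003, 0, 0, 0]]
  gripper: 0.048

```text
t: 14.0
ee_pos: [472.6, 174.7, 375.1]
orientation: [1.25, 1.183, -1.25]
ft_force: [0.7, 0.2, 0.1]
width: 47.7
```

```bash
python3 - <<'E'
from h import *
S=[(place(mal(np.radians(44)),513,384,-.07),(0,0,255))]
im=shot("wrist","w13",(200,80),2,[],(300,240)); shot("side","s13",(270,220),6,[],(100,80));o=readout.get_obs(); print(o["ee_pos"],o["ft_force"],o["width"])
E
```

```text
[472.51351469 174.70589906 375.1036196 ] [ 0.40053517 -0.07523404  0.42665029] 47.61092386023099
```

View pics/w13.png

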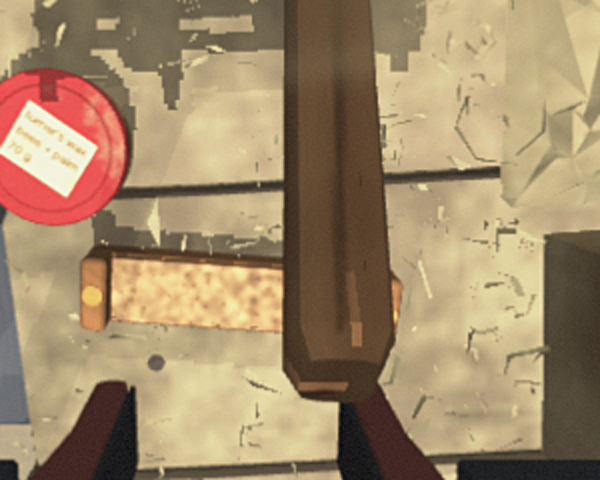

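View pics/s13.png

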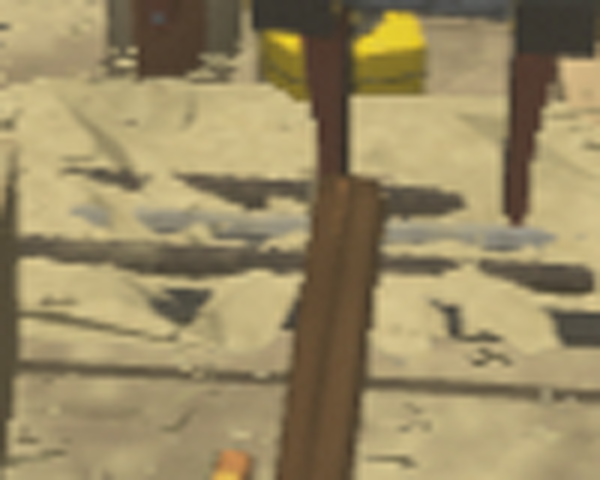

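Request:
apply_moves:
  commands:
    - [[0.0015, 0, 0, 0], [0.003, 0, 0, 0], [0.003, 0, 0, 0]]
  gripper: 0.042

```text
t: 14.48
ee_pos: [475.7, 174.7, 375.2]
orientation: [1.25, 1.183, -1.25]
ft_force: [0.4, 0.0, 0.3]
width: 42.1
```

Request:
apply_moves:
  commands:
    - [[0.0015, 0, 0, 0], [0.003, 0, 0, 0], [0.003, 0, 0, 0]]
  gripper: 0.036

```text
t: 14.85
ee_pos: [478.7, 174.7, 375.2]
orientation: [1.25, 1.183, -1.25]
ft_force: [0.4, -0.1, -1.2]
width: 36.3
```

Request:
apply_moves:
  commands:
    - [[0.0015, 0, 0, 0], [0.003, 0, 0, 0], [0.003, 0, 0, 0]]
  gripper: 0.03

```text
t: 15.22
ee_pos: [481.6, 174.7, 375.2]
orientation: [1.25, 1.183, -1.25]
ft_force: [-1.2, -0.3, 0.2]
width: 30.1
```

```bash
python3 - <<'E'
from h import *
im=shot("wrist","w14",(200,80),2,[],(300,240)); o=readout.get_obs(); print(o["ee_pos"],o["ft_force"],o["width"])
E
```

```text
[481.59087255 174.67610487 375.15068499] [0.06785042 0.47288941 0.43281113] 29.790550238010123
```

View pics/w14.png

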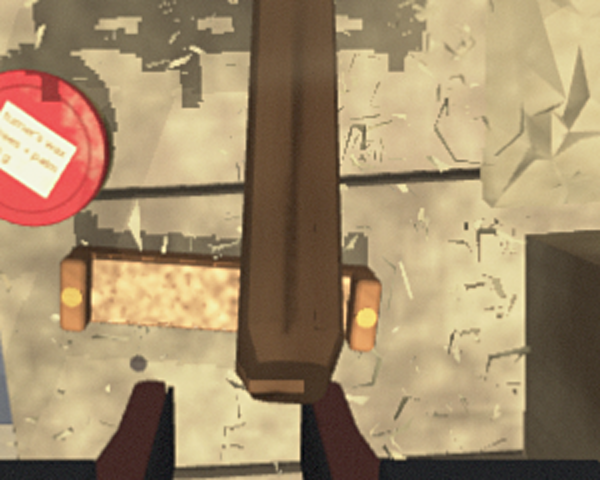

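Request:
apply_moves:
  commands:
    - [[0.0015, 0, 0, 0], [0.003, 0, 0, 0], [0.003, 0, 0, 0]]
  gripper: 0.024

```text
t: 15.65
ee_pos: [484.7, 174.7, 375.2]
orientation: [1.25, 1.183, -1.25]
ft_force: [-0.8, -0.6, 0.0]
width: 23.7
```

Request:
apply_moves:
  commands:
    - [[0.0015, 0, 0, 0], [0.003, 0, 0, 0], [0.003, 0, 0, 0]]
  gripper: 0.018

```text
t: 16.02
ee_pos: [487.7, 174.7, 375.2]
orientation: [1.25, 1.183, -1.25]
ft_force: [0.8, -0.4, -0.2]
width: 17.7
```

Request:
apply_moves:
  commands:
    - [[0.0015, 0, 0, 0], [0.003, 0, 0, 0], [0.003, 0, 0, 0]]
  gripper: 0.012

```text
t: 16.4
ee_pos: [490.6, 174.7, 375.2]
orientation: [1.25, 1.183, -1.25]
ft_force: [0.8, 0.4, 0.1]
width: 12.3
```

```bash
python3 - <<'E'
from h import *
im=shot("wrist","w15",(200,80),2,[],(300,240)); shot("side","s15",(270,220),6,[],(100,80)); o=readout.get_obs(); print(o["ee_pos"],o["ft_force"],o["width"])
E
```

```text
[490.53418506 174.67884512 375.14055563] [ 0.34175352 -0.27517013  0.4698301 ] 11.375874358574324
```

View pics/w15.png

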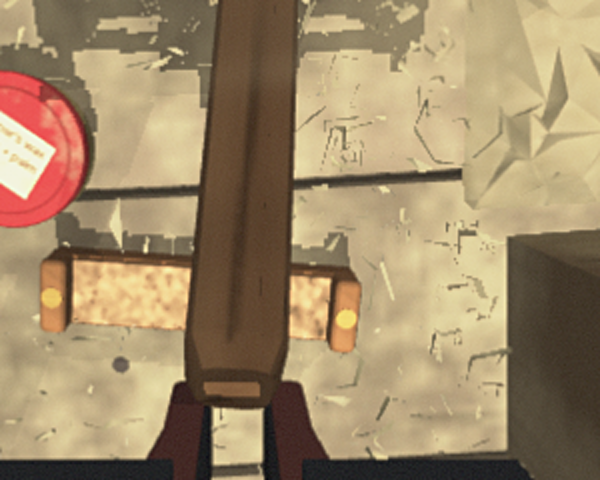

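View pics/s15.png

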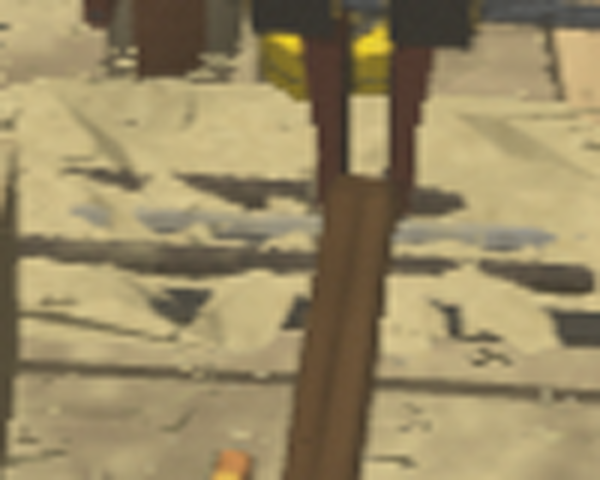

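```bash
python3 - <<'E'
from plan import *
u0,z0=corner(np.radians(44))
for g in np.r_[np.arange(45.5,75,1.5),np.arange(75,91,1)]:
    u,z=corner(np.radians(g)); du=u-u0-3*(g-44)/45; print(g,(-.12*du).round(1),(-.993*du).round(1),(z-z0).round(1))
E
```

```text
45.5 -0.6 -5.1 -4.5
47.0 -1.2 -10.1 -9.1
48.5 -1.8 -15.0 -13.8
50.0 -2.4 -19.8 -18.7
51.5 -2.9 -24.4 -23.7
53.0 -3.5 -28.9 -28.8
54.5 -4.0 -33.3 -34.1
56.0 -4.5 -37.5 -39.4
57.5 -5.0 -41.6 -44.9
59.0 -5.5 -45.5 -50.5
60.5 -6.0 -49.3 -56.2
62.0 -6.4 -52.9 -61.9
63.5 -6.8 -56.4 -67.8
65.0 -7.2 -59.8 -73.8
66.5 -7.6 -63.0 -79.9
68.0 -8.0 -66.0 -86.0
69.5 -8.3 -68.8 -92.2
71.0 -8.6 -71.5 -98.5
72.5 -9.0 -74.1 -104.9
74.0 -9.2 -76.5 -111.4
75.0 -9.4 -77.9 -115.7
76.0 -9.6 -79.3 -120.0
77.0 -9.8 -80.7 -124.4
78.0 -9.9 -81.9 -128.8
79.0 -10.0 -83.1 -133.3
80.0 -10.2 -84.2 -137.7
81.0 -10.3 -85.3 -142.2
82.0 -10.4 -86.2 -146.7
83.0 -10.5 -87.1 -151.2
84.0 -10.6 -87.9 -155.7
85.0 -10.7 -88.6 -160.2
86.0 -10.8 -89.2 -164.8
87.0 -10.9 -89.8 -169.3
88.0 -10.9 -90.3 -173.9
89.0 -11.0 -90.7 -178.5
90.0 -11.0 -91.0 -183.1
```

Request:
apply_moves:
  commands:
    - [[-0.0006, -0.0051, -0.0045, 0], [-0.0012, -0.0101, -0.0091, 0], [-0.0018, -0.015, -0.0138, 0], [-0.0024, -0.0198, -0.0187, 0], [-0.0029, -0.0244, -0.0237, 0], [-0.0035, -0.0289, -0.0288, 0], [-0.004, -0.0333, -0.0341, 0], [-0.0045, -0.0375, -0.0394, 0]]

```text
t: 17.5
ee_pos: [486.0, 136.8, 335.4]
orientation: [1.249, 1.183, -1.25]
ft_force: [-0.4, -2.2, 1.9]
width: 12.0
```

```bash
python3 - <<'E'
from h import *
im=shot("wrist","w16",(120,40),2,[],(340,280)); shot("side","s16",(250,180),5,[(place(mal(np.radians(56)),511,384,-.11),(0,0,255))],(120,110)); o=readout.get_obs(); print(o["ee_pos"],o["ft_force"],o["width"])
E
```

```text
[485.80004821 136.75069727 335.09682734] [-0.21930063 -1.93058053  1.26022188] 11.94954192243604
```

View pics/w16.png

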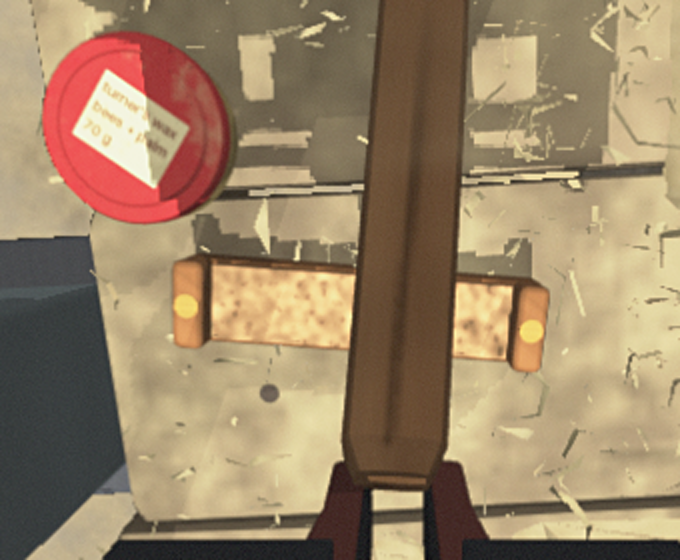

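View pics/s16.png

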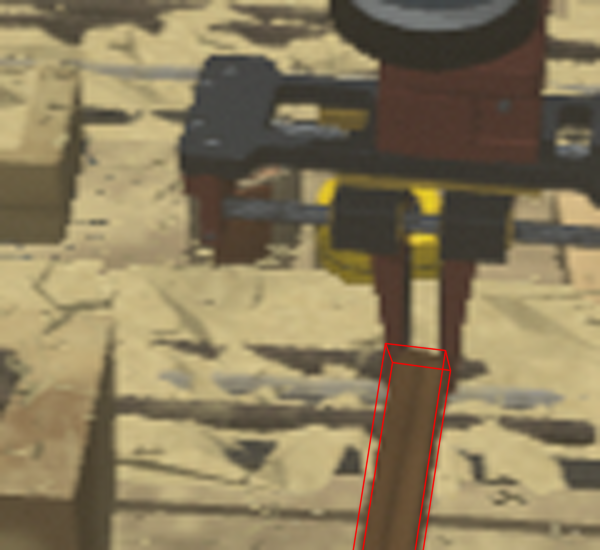

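Request:
apply_moves:
  commands:
    - [[-0.0005, -0.0051, -0.004, 0], [-0.001, -0.01, -0.0086, 0], [-0.0015, -0.0143, -0.0138, 0], [-0.0019, -0.0179, -0.019, 0]]

```text
t: 18.1
ee_pos: [484.1, 119.0, 316.3]
orientation: [1.25, 1.183, -1.25]
ft_force: [-0.1, 0.6, -0.4]
width: 12.0
```

```bash
python3 - <<'E'
from h import *
o=readout.get_obs(); F=[]
im=shot("wrist","w17",(120,40),2,[(place(mal(np.radians(62)),511,384,-.11),(0,0,255))],(340,280)); F.append(readout.get_obs()["ft_force"]);viewer.get_image("top"); o=readout.get_obs();F.append(o["ft_force"]); print(o["ee_pos"],np.round(F,1))
shot("side","s17",(250,180),5,[(place(mal(np.radians(62)),511,384,-.11),(0,0,255))],(120,110))
E
```

```text
[483.89293366 118.90576638 316.07806447] [[-0.6 -2.3  0.3]
 [ 0.2  0.3 -0.3]]
```

View pics/w17.png

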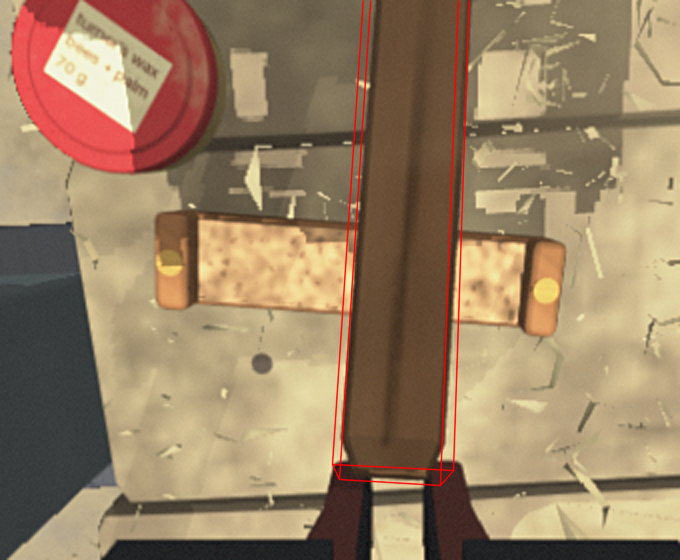

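View pics/s17.png

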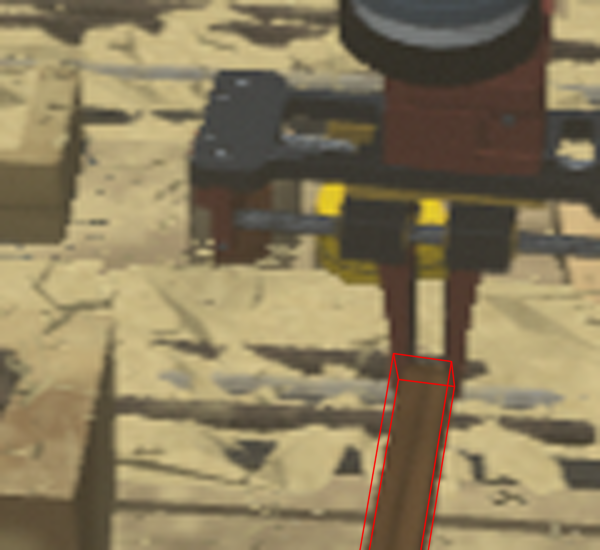

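Request:
apply_moves:
  commands:
    - [[-0.0004, -0.0035, -0.0056, 0], [-0.0008, -0.0069, -0.0115, 0], [-0.0012, -0.0101, -0.0175, 0], [-0.0016, -0.0131, -0.0236, 0]]

```text
t: 18.75
ee_pos: [482.5, 105.9, 292.7]
orientation: [1.249, 1.183, -1.25]
ft_force: [-0.8, -2.0, 0.7]
width: 12.1
```

```bash
cat > chk.py <<'E'
from h import *
import sys
n,g,yaw=sys.argv[1],float(sys.argv[2]),float(sys.argv[3])
S=[(place(mal(np.radians(g)),511,384,yaw),(0,0,255))]
F=[readout.get_obs()["ft_force"]]
shot("wrist","w"+n,(120,40),2,S,(340,280)); F.append(readout.get_obs()["ft_force"])
shot("side","s"+n,(250,180),5,S,(120,110)); o=readout.get_obs(); F.append(o["ft_force"]); print(o["ee_pos"],np.round(F,1),np.mean(F,0).round(1),o["width"])
E
python3 chk.py 18 68 -.09
```

```text
[482.26519655 105.78664283 292.39360282] [[-0.8 -2.   0.7]
 [-0.1 -1.2 -0.5]
 [-0.4 -2.2 -0.6]] [-0.4 -1.8 -0.1] 11.854942432555399
```

View pics/w18.png

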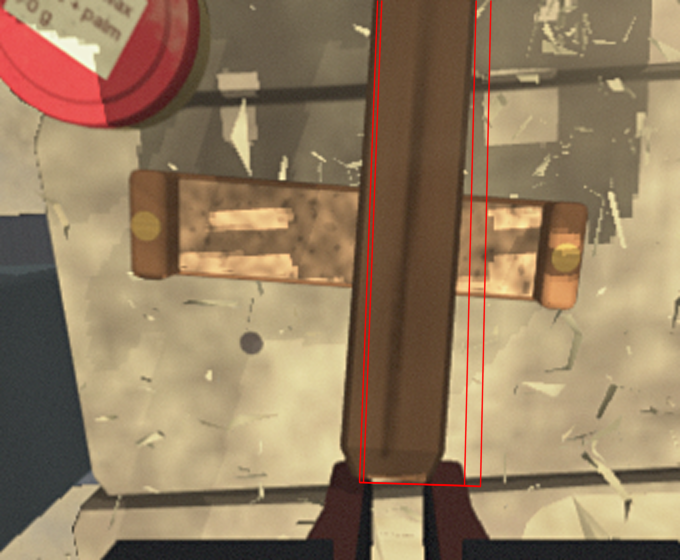

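View pics/s18.png

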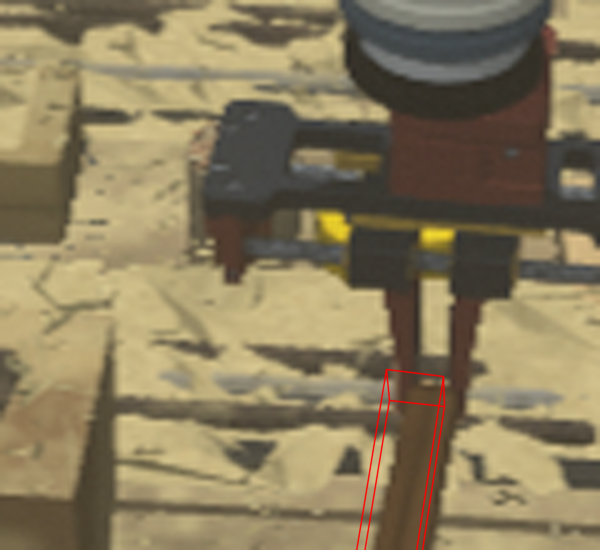

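Request:
apply_moves:
  commands:
    - [[-0.0003, -0.0028, -0.006, 0], [-0.0006, -0.0055, -0.0123, 0], [-0.0009, -0.0081, -0.0188, 0], [-0.0012, -0.0105, -0.0254, 0]]

```text
t: 19.35
ee_pos: [481.3, 95.5, 267.3]
orientation: [1.25, 1.183, -1.25]
ft_force: [0.1, -1.8, -0.4]
width: 11.9
```

```bash
python3 chk.py 19 74 -.11
```

```text
[481.05707189  95.43576463 266.96101015] [[ 0.1 -1.8 -0.4]
 [-0.4 -1.4 -2.1]
 [-0.4 -0.8  1.2]] [-0.3 -1.3 -0.4] 12.172139932135048
```

View pics/w19.png

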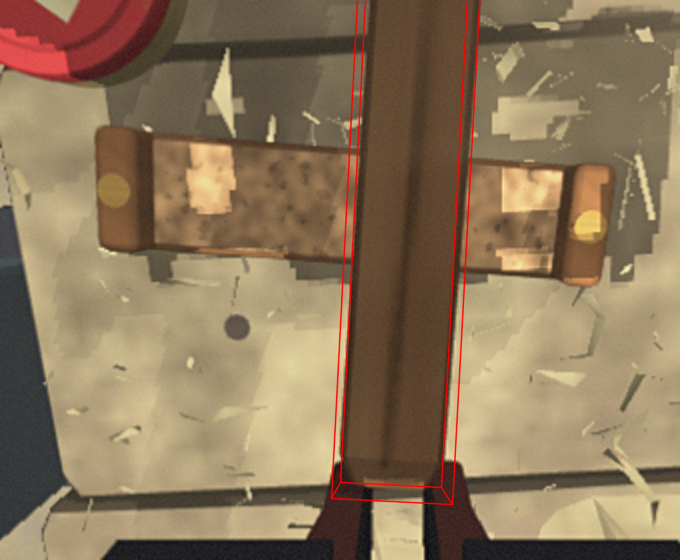

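View pics/s19.png

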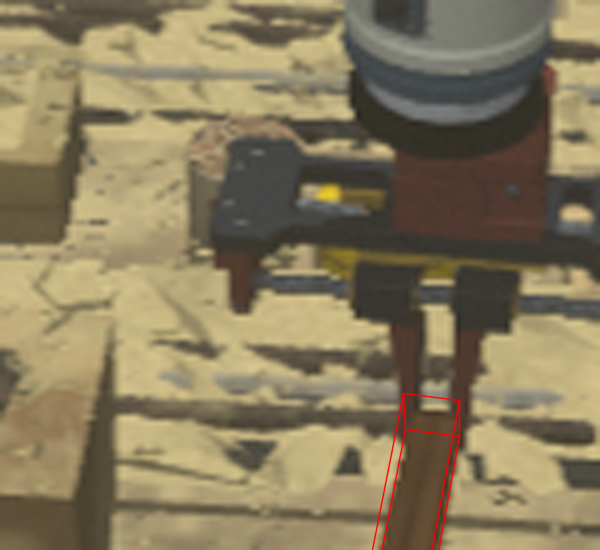

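Request:
apply_moves:
  commands:
    - [[-0.0002, -0.0013, -0.0043, 0], [-0.0004, -0.0026, -0.0086, 0], [-0.0006, -0.0039, -0.013, 0], [-0.0007, -0.005, -0.0174, 0], [-0.0008, -0.0062, -0.0219, 0], [-0.001, -0.0072, -0.0263, 0]]

```text
t: 20.2
ee_pos: [480.3, 88.4, 241.1]
orientation: [1.25, 1.183, -1.25]
ft_force: [-0.5, -1.8, -0.1]
width: 12.1
```

```bash
python3 chk.py 20 80 -.11
```

```text
[480.19839018  88.40158842 240.98283954] [[-0.5 -1.8 -0.1]
 [-1.4 -1.7 -1.3]
 [-1.  -1.5  0.6]] [-1.  -1.7 -0.3] 11.872154840011314
```

View pics/w20.png

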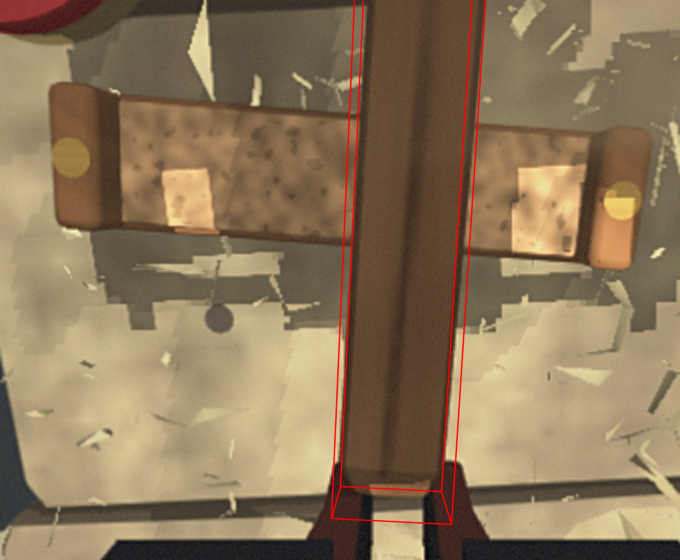

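View pics/s20.png

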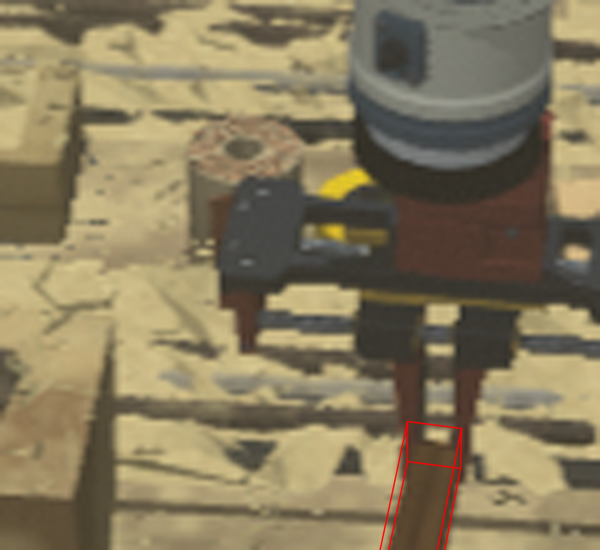

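Request:
apply_moves:
  commands:
    - [[-0.0001, -0.001, -0.0045, 0], [-0.0002, -0.0018, -0.009, 0], [-0.0003, -0.0026, -0.0135, 0], [-0.0004, -0.0033, -0.018, 0], [-0.0005, -0.0039, -0.0225, 0]]

```text
t: 20.92
ee_pos: [479.9, 84.5, 218.6]
orientation: [1.25, 1.183, -1.25]
ft_force: [0.1, -1.1, -0.3]
width: 11.6
```

```bash
python3 chk.py 21 85 -.11
```

```text
[479.69719189  84.51986967 218.45917579] [[ 0.1 -1.1 -0.3]
 [ 0.  -0.9 -1.1]
 [-0.4 -0.7 -0.9]] [-0.1 -0.9 -0.8] 12.071480696008157
```

View pics/w21.png

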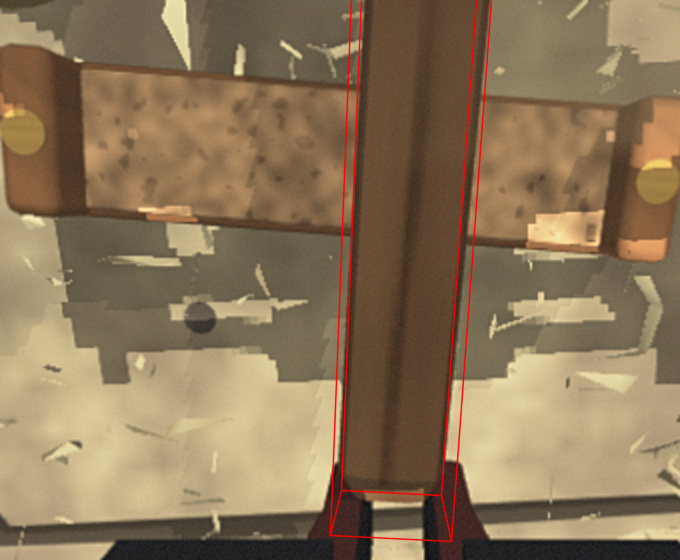

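View pics/s21.png

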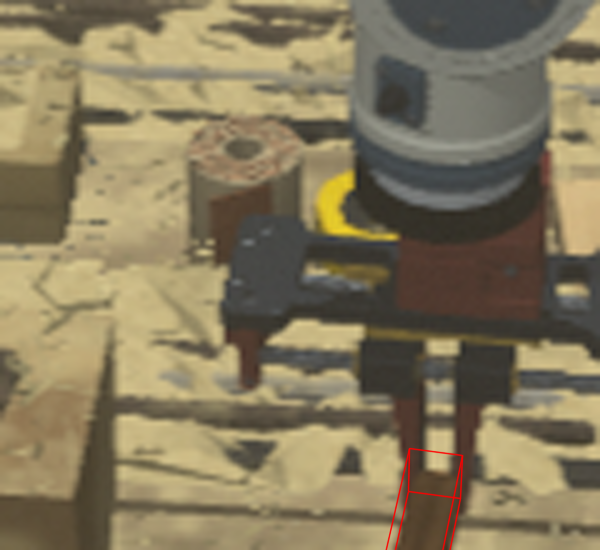

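Request:
apply_moves:
  commands:
    - [[0, -0.0003, -0.0023, 0], [0, -0.0005, -0.0046, 0], [0, -0.0007, -0.0069, 0], [0, -0.0008, -0.0091, 0], [0, -0.0009, -0.0114, 0]]

```text
t: 21.65
ee_pos: [479.8, 83.7, 207.4]
orientation: [1.25, 1.183, -1.25]
ft_force: [0.2, -1.1, -0.7]
width: 12.1
```

```bash
python3 chk.py 22 88 -.11
```

```text
[479.80810697  83.68094646 207.33226322] [[ 0.2 -1.1 -0.7]
 [ 0.  -1.7 -2. ]
 [-0.9 -1.6 -0.2]] [-0.2 -1.4 -1. ] 11.894194335577861
```

View pics/w22.png

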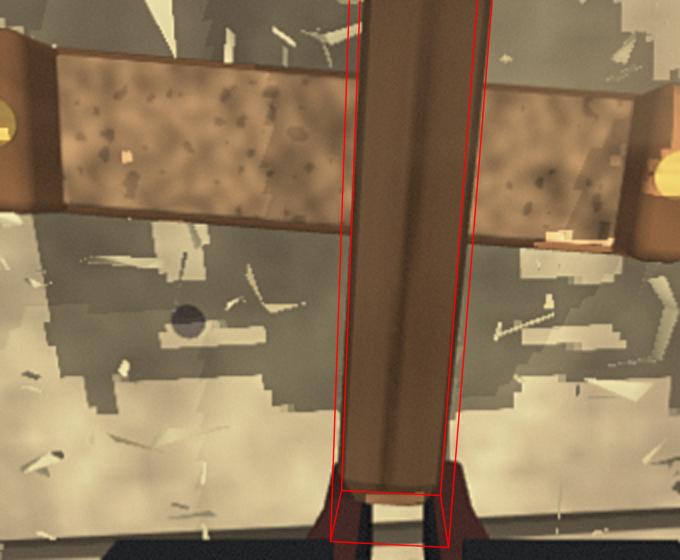

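View pics/s22.png

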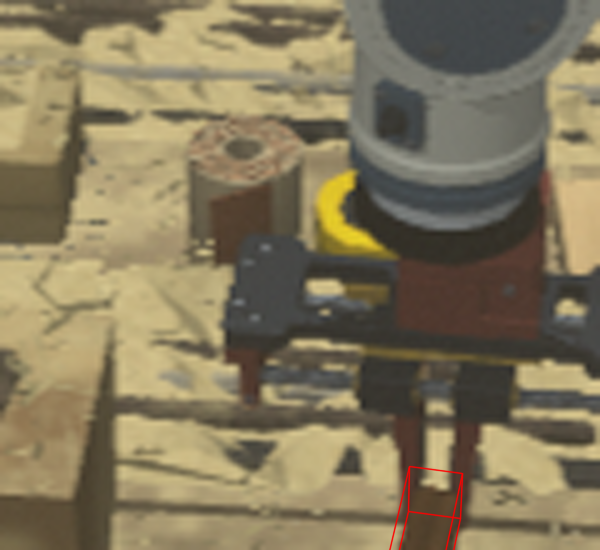

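Request:
apply_moves:
  commands:
    - [[0, -0.0001, -0.0015, 0], [0, -0.0002, -0.003, 0], [0, -0.0002, -0.0045, 0], [0, -0.0003, -0.006, 0], [0, -0.0003, -0.006, 0]]

```text
t: 22.38
ee_pos: [479.9, 83.4, 201.5]
orientation: [1.25, 1.183, -1.25]
ft_force: [-0.8, 0.5, -0.1]
width: 12.1
```

```bash
python3 chk.py 23 89 -.11
```

```text
[479.88829623  83.43633102 201.57198561] [[-0.8  0.5 -0.1]
 [ 1.  -0.1 -0.6]
 [-0.4  0.1 -0.3]] [-0.1  0.2 -0.3] 11.863280460800278
```

View pics/w23.png

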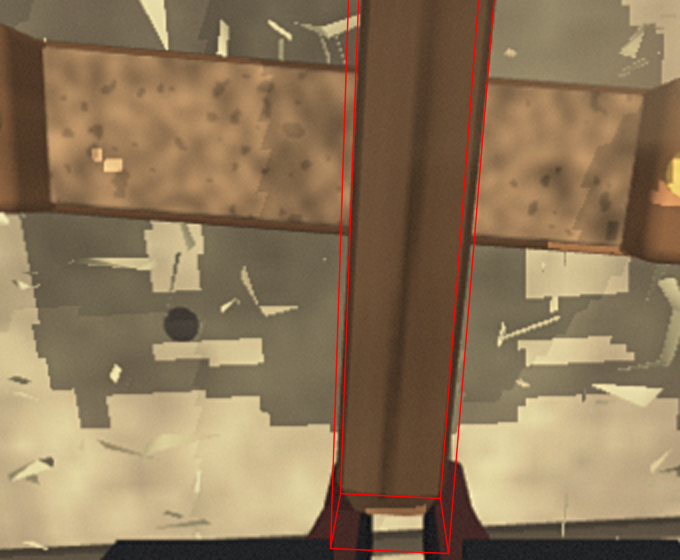

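Request:
apply_moves:
  commands:
    - [[0, 0, -0.001, 0], [0, 0, -0.002, 0], [0, 0, -0.003, 0], [0, 0, -0.003, 0]]

```text
t: 22.98
ee_pos: [479.8, 83.4, 198.5]
orientation: [1.25, 1.183, -1.25]
ft_force: [0.5, 0.2, -1.1]
width: 12.2
```

```bash
python3 chk.py 24 89 -.11
```

```text
[479.86123738  83.39815894 198.54859459] [[ 0.5  0.2 -1.1]
 [-0.1  0.1  0.8]
 [ 0.4  0.3  0.6]] [0.3 0.2 0.1] 12.028366364136534
```

View pics/w24.png

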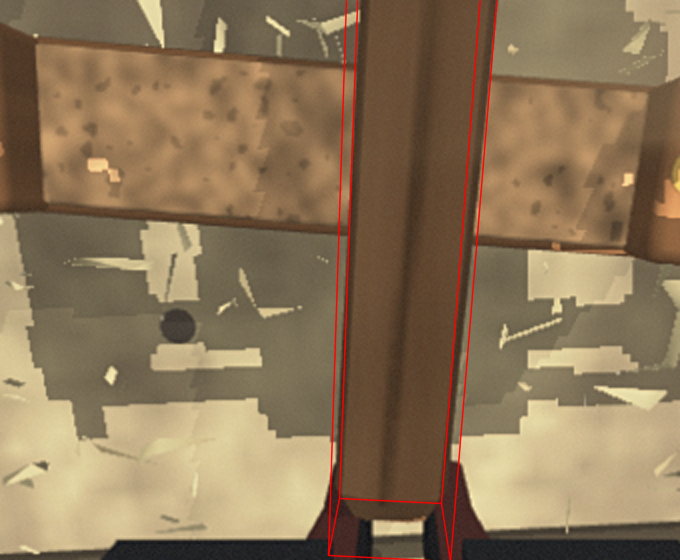

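Request:
apply_moves:
  commands:
    - [[0, -0.003, 0, 0], [0, -0.008, 0.001, 0], [0, -0.015, 0.002, 0], [0, -0.023, 0.004, 0], [0, -0.03, 0.006, 0], [0, -0.03, 0.02, 0], [0, -0.03, 0.05, 0], [0, -0.03, 0.08, 0]]

```text
t: 24.08
ee_pos: [479.8, 53.4, 280.1]
orientation: [1.25, 1.183, -1.25]
ft_force: [-0.5, 0.2, -0.2]
width: 11.8
```

Request:
apply_moves:
  commands:
    - [[0, -0.02, 0.04, 0], [0, -0.05, 0.09, 0], [0, -0.09, 0.14, 0], [0, -0.13, 0.18, 0], [0, -0.17, 0.2, 0], [0, -0.21, 0.2, 0], [0, -0.23, 0.2, 0]]

```text
t: 24.95
ee_pos: [479.3, -177.9, 479.6]
orientation: [1.251, 1.181, -1.25]
ft_force: [0.8, 0.6, -0.0]
width: 11.8
```

```bash
python3 - <<'E'
from h import *
S=[(place(mal(np.radians(88.7)),511,384,-.11),(0,0,255)),(place(STOP,475,164.5,-.15),(255,0,0))]
shot("side","s25",(230,220),4,S,(170,140)); shot("top","t25",(160,190),4,S,(180,120))
for n in("side","top"):
    for l in ["tall_mallet","handle_end","handle_stop","tape","tin","cup","wedge","roll"]:
        print(n,l,[(np.round(d["position"]).tolist(),round(d["conf"],2)) for d in models.place_of(n,l)[:1]])
o=readout.get_obs();print(o["t"],o["ee_pos"],o["ft_force"])
E
```

```text
side tall_mallet [([513.0, 356.0, 33.0], 0.91)]
side handle_end [([479.0, 95.0, 36.0], 0.82)]
side handle_stop [([473.0, 164.0, 3.0], 0.74)]
side tape [([509.0, -133.0, 4.0], 0.9)]
side tin [([396.0, 237.0, -0.0], 0.93)]
side cup [([396.0, 367.0, -1.0], 0.58)]
side wedge [([407.0, -124.0, -2.0], 0.89)]
side roll [([591.0, -135.0, -2.0], 0.94)]
top tall_mallet [([510.0, 354.0, 32.0], 0.69)]
top handle_end [([480.0, 91.0, 42.0], 0.85)]
top handle_stop [([476.0, 161.0, 1.0], 0.63)]
top tape [([510.0, -134.0, 1.0], 0.56)]
top tin [([394.0, 232.0, 2.0], 0.76)]
top cup [([389.0, 373.0, -0.0], 0.7)]
top wedge [([414.0, -126.0, 0.0], 0.67)]
top roll [([590.0, -136.0, 2.0], 0.75)]
25.85 [ 479.85649664 -176.59904847  478.57113255] [-0.02014804  0.1869897   0.07827302]
```

View pics/s25.png

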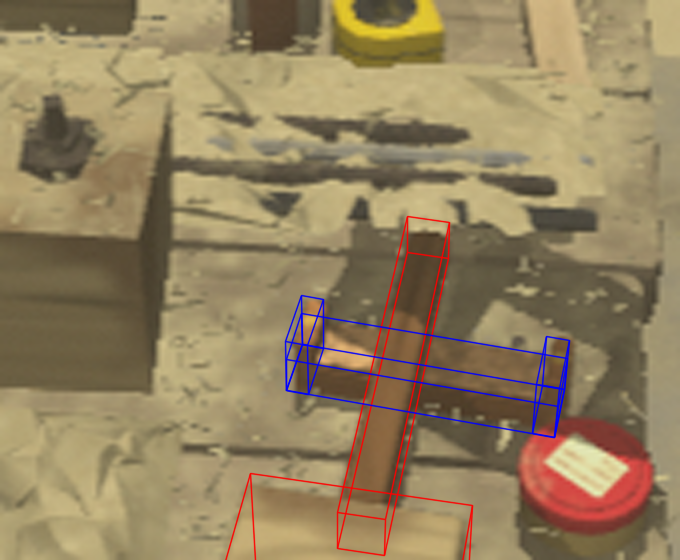

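View pics/t25.png

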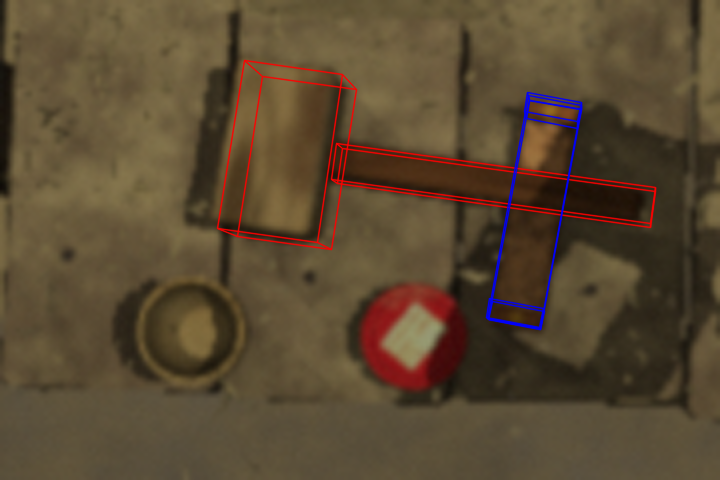

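```bash
python3 -c "
from workcell import workorder; print(workorder.close_job())"
```

```text
the job is handed in; nothing more can be done
None
```

The mallet now lies on its side with its handle on the cork of the stop, between the raised ends. The hand is well clear, and I handed the job in at about 26 s of the 58 s allowed.

**How it was done:**
- I put the open fingers either side of the handle without closing on it and pushed from behind until it overbalanced. It dropped the last few degrees onto the front finger at about 36°.
- At 44° I swung the rear finger out to the side, then brought both fingertips together under the end of the handle.
- I lowered it in small steps until the force on the fingers went to zero. Contact forces averaged about 1–2 N, and the fingers never closed on the handle.

**Last checks:**
- **Handle end:** found at about (480, 93, 39) mm, which is about 70 mm past the stop's centre line and within the 65–95 mm range.
- **Handle on the stop:** it crosses the cork roughly at mid-length, clear of both raised ends. I judged this by eye from the side and top pictures.
- **Other things on the bench:** all five were found where they started, within the measuring error.

Two small deviations:
- The handle was dragged a few mm towards the robot while I changed the finger position.
- The head appears to have slid back a few mm; the handle end was found about 5 mm short of where I had reckoned it.

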